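# Find the full tin of cooling discs on the drinks trolley

### The arm

A 7-joint arm with a two-finger parallel gripper is mounted at the origin on the work surface. World frame = base frame: x ahead of the robot, y to its left, z up, the work surface at z = 0. Lengths are in m, angles in rad, forces in N, time in s.
With the tool pointing down it reaches from about 0.425 to 0.95 m from the base axis. Payload 16.7 kg.
Tool frame: the origin (TCP) lies midway between the tips of the shut fingers; the grasp point (between the pads) lies 19 mm behind it; x points along the fingers, y is the direction in which the jaws open and shut, and the axes are right-handed (so a half turn about x gives the same grasp; the last joint's range is limited). The gripper opens to 94 mm and grips with 3 to 60 N. Pads are 16 mm wide; open, the fingers measure 119 mm over their backs; the gripper's body (75 mm by 177 mm) begins 78 mm behind the grasp point.
Start: joints at [-1.294, 0.426, 0.074, 1.606, -0.034, 1.111, -0.067], TCP at [0.279, 0.614, 0.177] pointing down, gripper open.
Joint ranges: [-2.85, 2.85], [-0.5, 2.14], [-1.23, 1.37], [0.21, 2.46], [-1.02, 4.16], [0.16, 2.05], [-2.73, 2.73]. Speed limits (rad/s): [1.89, 1.89, 2.39, 2.39, 3.01, 3.01, 3.01].

### API

Orientations are given as a rotation vector (axis times angle).
In Python, from bench import manip gives the robot as it stands.
- The arm moves only by the tool carry_out, never from a script. Its argument "commands" is a list of rows, each a list of 3 entries, a list of its own where there are three numbers: the opening in per cent of the stroke, from 0 (shut) to 100 (fully open), then the shift along the tool's x, y, z in m, then the turn about the tool's x in degrees. A call has 1 to 5 rows; each row is the pose to reach, as a shift and turn from the pose commanded when the call began, along the tool's axes at that moment; what a row does not reach only later rows make up. A row lasts 1/12 s, in which the tool goes at most 41.7 mm and 7.16 degrees, less where a joint would pass 70% of its speed; a pose out of reach is approached as far as the arm can. A call with a gripper value outside its range is refused whole. The fingers move at their own pace and stop on an object; the grip force is fixed at half the most. Time passes only in rows, so rows that repeat a pose let the fingers close. It gives the time, the measured TCP pose, the force and the opening at its end, in the units of the state.
- manip.observe(): the state, without advancing time (a new reading comes with each control period).
- manip.snapshot(name): name is "side" or "top"; returns a dict with "color" (400x640x3 uint8, red, green, blue), "depth" (400x640 float32, m along the optical axis (not along the pixel's ray), 0 where there is no reading), "fx", "fy", "cx", "cy" (pixels), "eye" and "orientation" of the camera in the world. Camera axes: x right, y down, z forward; pixel columns grow to the right and rows downward; lengths in m; the calibration is good to about 2 mm. A picture is of the moment at which its call begins.
- manip.close_job(): hands the job in, once; it reports no verdict.
Trained networks look in a picture, given as the dict that the camera call returned (one of the last four; its "shot" number tells which), for a name from the list of things; names that differ only in an ending like _2 or _b are one class to them, and where a whole thing is asked for, a point or a joint stands for the part that bears it (a point fixed in the world has none). Each returns a list of dicts, best first, with "confidence" (0 to 1); they miss things now and then, are a little off and sometimes report something else, mostly with a low value. They report only what shows in the picture. A call takes as long as a camera call. They do not tell look-alikes from the thing itself.
- manip.regions_of(picture, query): "mask" (400x640 bool, what is visible of it) and "point" ([column, row] in pixels, amid what is visible of it).
The state is a dict: "t": time; "q": joint angles; "dq": joint speeds; "joint_torque": joint torques, N m; "position": TCP position; "tool_rot": TCP orientation; "ft_force": force on the tool from outside, world axes, zero at the start; "ft_torque": the same for the moment, N m; "finger_gap": finger opening in m.
Only numpy, scipy, OpenCV 4.12 (cv2) and the standard library are available. Lean on these libraries where they do the work, as an engineer would, in place of code of your own. Each camera call takes 0.05 s, during which the arm holds its last target.

### The job

The three tins of steel cooling discs for the drinks have been taken out of their wooden box on the drinks trolley: gently lower the box's hinged lid until it is fully shut, then heft the tins one at a time, from the robot's left to its right, lifting each at least 3 cm straight up and setting it (gently, upright) back in its place, to feel which one is the full, heaviest tin. Finish holding the heaviest tin still and upright in the gripper, its underside about 15 cm or more above the trolley top, with the other two standing in their places and the lid shut; the program ends while holding, so do not put that tin down. Do not shift or knock over the bowl, the glasses or the jigger.

Things in the scene. Friction and masses are not known exactly. Their poses are not given: they have to be found in the camera images.
- table: The whitewashed pine trolley, fixed; its flat top is the work surface at height 0. Origin: middle of the top.
- box: Fixed open-topped pine box, 150 mm (its x) by 200 mm (its y) by 80 mm high, on the left of the trolley, with a hinged lid. Origin: centre of its underside; its front (-x side) faces roughly to the robot, turned up to 0.25 rad either way.
- lid (a joint): Angle of the box's lid in rad: 0 is shut, flat on the box; it starts open at 0.7 to 1.15 and can open to 1.5. A stiff hinge: the lid stays wherever it is left and takes 0.5 to 3 N at its free edge to push down.
- lid_hinge (a point): Middle of the lid's hinge line, on the box's far (+x) top rim, 80 mm above the trolley, level with the shut lid's underside; the hinge line runs along the box's y. The point turns with the lid: its -x points from the hinge along the lid to the free edge, its z out of the lid's outer face (up when shut).
- lid_edge (a point): Middle of the lid's free edge, on its outer (upper) face, 150 mm from the hinge line. The lid is a plain pine board 150 by 200 mm, 10 mm thick, with a tab 60 mm wide that sticks out 14 mm beyond this edge. Axes as at lid_hinge.
- tin_a: One of 3 identical shut aluminium tins: upright cylinder, body 58 mm diameter, 100 mm high; the top 17 mm is a ribbed screw lid, 60 mm diameter, that stays on. They stand in a loose row from left to right, 115 mm or more apart. With the steel discs inside (they can shift 2 mm) each weighs 0.13 to 0.49 kg; only the full one is above 0.35 kg, the others below 0.27. Origin: centre of the underside, z up.
- tin_b: As tin_a, of the same size and look; the full tin can be any of the three. Origin: centre of the underside, z up.
- tin_c: As tin_a, of the same size and look. Origin: centre of the underside, z up.
- bowl: Coral ceramic bowl, 120 mm diameter, 50 mm high, beyond the right end of the row; a bystander. Origin: centre of its underside.
- tumbler_a: Clear glass tumbler, 72 mm diameter, 90 mm high, standing behind the tins; a bystander. Origin: centre of its underside.
- tumbler_b: Clear glass tumbler, 72 mm diameter, 90 mm high, standing behind the tins; a bystander. Origin: centre of its underside.
- jigger: Small hourglass-shaped steel measure, 42 mm diameter, 72 mm high, on the robot's side of the row; a bystander. Origin: centre of its underside.
- caddy: Rotating caddy with six round slots of stainless stirrers, 136 mm diameter, 190 mm high, at the right edge of the trolley; a bystander. Origin: on its axis, 12 mm above the trolley.
Mind the look-alikes: they are no part of the job. Leave any purple or red look-alike of the tin_a alone.

How it is judged:
On the way, in this order (a step that is already met when the one before it is completed fails the run):
1. the lid is shut (within 0.06 rad) (value of joint lid below 0.06 rad), for 0.2 s.
2. with the lid shut, the leftmost tin is lifted in the gripper, at least 2 cm, the other two standing on the trolley (value of joint lid below 0.06 rad and ((height (world z) of tin_a above 0.02 m and contact force between the fingers and tin_a above 0.5 N and world y of tin_a above -0.02 m and height (world z) of each of tin_b, tin_c below 0.01 m) or (height (world z) of tin_b above 0.02 m and contact force between the fingers and tin_b above 0.5 N and world y of tin_b above -0.02 m and height (world z) of each of tin_a, tin_c below 0.01 m) or (height (world z) of tin_c above 0.02 m and contact force between the fingers and tin_c above 0.5 N and world y of tin_c above -0.02 m and height (world z) of each of tin_a, tin_b below 0.01 m))), for 0.2 s.
3. with the lid shut, the middle tin is lifted in the gripper, at least 2 cm, the other two standing on the trolley (value of joint lid below 0.06 rad and ((height (world z) of tin_a above 0.02 m and contact force between the fingers and tin_a above 0.5 N and world y of tin_a between -0.18 and -0.02 m and height (world z) of each of tin_b, tin_c below 0.01 m) or (height (world z) of tin_b above 0.02 m and contact force between the fingers and tin_b above 0.5 N and world y of tin_b between -0.18 and -0.02 m and height (world z) of each of tin_a, tin_c below 0.01 m) or (height (world z) of tin_c above 0.02 m and contact force between the fingers and tin_c above 0.5 N and world y of tin_c between -0.18 and -0.02 m and height (world z) of each of tin_a, tin_b below 0.01 m))), for 0.2 s.
4. with the lid shut, the rightmost tin is lifted in the gripper, at least 2 cm, the other two standing on the trolley (value of joint lid below 0.06 rad and ((height (world z) of tin_a above 0.02 m and contact force between the fingers and tin_a above 0.5 N and world y of tin_a below -0.18 m and height (world z) of each of tin_b, tin_c below 0.01 m) or (height (world z) of tin_b above 0.02 m and contact force between the fingers and tin_b above 0.5 N and world y of tin_b below -0.18 m and height (world z) of each of tin_a, tin_c below 0.01 m) or (height (world z) of tin_c above 0.02 m and contact force between the fingers and tin_c above 0.5 N and world y of tin_c below -0.18 m and height (world z) of each of tin_a, tin_b below 0.01 m))), for 0.2 s.
At the end, for the whole second after the job is handed in: Lid within 0.06 rad of shut. The heaviest tin held by the fingers alone, underside over 12 cm above the trolley, within 0.3 rad of upright, still; the other two (under 3.05 N on the trolley each) standing upright, at rest, within 6 cm of where they started (value of joint lid below 0.06 rad and ((height (world z) of tin_a above 0.12 m and angle between tin_a's own z axis and vertical below 0.3 rad and linear speed of tin_a below 0.05 m/s and contact force between the fingers and tin_a above 0.5 N and contact force between tin_a and table below 0.2 N and contact force between tin_a and box below 0.2 N and contact force between tin_a and caddy below 0.2 N and contact force between tin_a and bowl below 0.2 N and contact force between tin_a and tumbler_a below 0.2 N and contact force between tin_a and tumbler_b below 0.2 N and contact force between tin_a and tin_b below 0.2 N and contact force between tin_a and tin_c below 0.2 N and height (world z) of each of tin_b, tin_c below 0.01 m and angle between each of tin_b, tin_c's own z axis and vertical below 0.1 rad and distance of each of tin_b, tin_c from where it was at the start of the episode below 0.06 m and linear speed of each of tin_b, tin_c below 0.03 m/s and contact force between tin_b and table between 0.5 and 3.05 N and contact force between tin_c and table between 0.5 and 3.05 N) or (height (world z) of tin_b above 0.12 m and angle between tin_b's own z axis and vertical below 0.3 rad and linear speed of tin_b below 0.05 m/s and contact force between the fingers and tin_b above 0.5 N and contact force between tin_b and table below 0.2 N and contact force between tin_b and box below 0.2 N and contact force between tin_b and caddy below 0.2 N and contact force between tin_b and bowl below 0.2 N and contact force between tin_b and tumbler_a below 0.2 N and contact force between tin_b and tumbler_b below 0.2 N and contact force between tin_b and tin_a below 0.2 N and contact force between tin_b and tin_c below 0.2 N and height (world z) of each of tin_a, tin_c below 0.01 m and angle between each of tin_a, tin_c's own z axis and vertical below 0.1 rad and distance of each of tin_a, tin_c from where it was at the start of the episode below 0.06 m and linear speed of each of tin_a, tin_c below 0.03 m/s and contact force between tin_a and table between 0.5 and 3.05 N and contact force between tin_c and table between 0.5 and 3.05 N) or (height (world z) of tin_c above 0.12 m and angle between tin_c's own z axis and vertical below 0.3 rad and linear speed of tin_c below 0.05 m/s and contact force between the fingers and tin_c above 0.5 N and contact force between tin_c and table below 0.2 N and contact force between tin_c and box below 0.2 N and contact force between tin_c and caddy below 0.2 N and contact force between tin_c and bowl below 0.2 N and contact force between tin_c and tumbler_a below 0.2 N and contact force between tin_c and tumbler_b below 0.2 N and contact force between tin_c and tin_a below 0.2 N and contact force between tin_c and tin_b below 0.2 N and height (world z) of each of tin_a, tin_b below 0.01 m and angle between each of tin_a, tin_b's own z axis and vertical below 0.1 rad and distance of each of tin_a, tin_b from where it was at the start of the episode below 0.06 m and linear speed of each of tin_a, tin_b below 0.03 m/s and contact force between tin_a and table between 0.5 and 3.05 N and contact force between tin_b and table between 0.5 and 3.05 N))); the arm keeps its last pose, push and grip.
It fails at once if the bowl, a tumbler or the jigger moved more than 3 cm or tipped over (distance of any of bowl, tumbler_a, tumbler_b, jigger from where it was at the start of the episode above 0.03 m or angle between any of bowl, tumbler_a, tumbler_b, jigger's own z axis and vertical above 0.4 rad).
It fails at once if a tin tipped over (more than 0.7 rad) (angle between any of tin_a, tin_b, tin_c's own z axis and vertical above 0.7 rad).
It fails at once if a tin dropped onto the trolley or batted along it (faster than 0.7 m/s within 3 cm of the top) ((height (world z) of tin_a below 0.03 m and linear speed of tin_a above 0.7 m/s) or (height (world z) of tin_b below 0.03 m and linear speed of tin_b above 0.7 m/s) or (height (world z) of tin_c below 0.03 m and linear speed of tin_c above 0.7 m/s)).
It fails at once if the lid slammed (shutting faster than 4 rad/s) (velocity of joint lid below -4 rad/s).
It also fails if it takes over 72 s, if anything falls off the work surface, if the arm or the gripper's body presses on something with over 40 N, if the wrist force passes 120 N, or if a joint passes its speed limit or range.

## Working session

There is one attempt and no reset: what is moved stays moved. The work goes in short steps, Python scripts to look and compute and a tool call to move; the robot and the scene stay as the last step left them, time stands still between calls to the robot, and variables do not carry over. Pictures are saved under pics/ and viewed, and the job is handed in when it is done.

Besides the shell and the picture viewer there is one more tool, called after ">>>" as name([rows], argument=value, ...), one row to a line, values as JSON. carry_out: Moves the arm, as the interface text tells. Its arguments: {"type":"object","properties":{"commands":{"type":"array"}},"required":["commands"]}

```bash
ls; mkdir -p pics
cat > h.py <<'E'
import numpy as np, cv2
from scipy.spatial.transform import Rotation as R
from bench import manip
def Rm(o):
    o=np.array(o,float)
    return o if o.shape==(3,3) else (R.from_rotvec(o).as_matrix() if o.size==3 else R.from_quat(o).as_matrix())
def cloud(p):
    d=p["depth"]; v,u=np.mgrid[:d.shape[0],:d.shape[1]]
    c=np.stack([(u-p["cx"])/p["fx"]*d,(v-p["cy"])/p["fy"]*d,d],-1)
    return c@Rm(p["orientation"]).T+np.array(p["eye"])
def save(p,n): cv2.imwrite("pics/"+n,p["color"][:,:,::-1])
E
python3 - <<'E'
from h import *
s=manip.observe(); print({k:np.round(v,3) for k,v in s.items()})
for n in("side","top"):
    p=manip.snapshot(n); save(p,n+"0.png"); print(n,p["eye"],p["orientation"],p["fx"])
    X=cloud(p)
    for q in ["tin_a","box","lid","bowl","tumbler_a","jigger","caddy"]:
        for r in manip.regions_of(p,q):
            P=X[r["mask"]&(p["depth"]>0)]
            if len(P): print(q,round(r["confidence"],2),np.round(r["point"]),"med",np.round(np.median(P,0),3),"lo",np.round(np.percentile(P,3,0),3),"hi",np.round(np.percentile(P,97,0),3), p["color"][r["mask"]].mean(0).round())
E
```

```text
pics
{'t': np.float64(0.0), 'q': array([-1.293,  0.427,  0.074,  1.607, -0.034,  1.111, -0.067]), 'dq': array([ 0.   , -0.001,  0.   ,  0.   ,  0.   , -0.001, -0.001]), 'joint_torque': array([-0.0000e+00, -9.3580e+01,  3.6660e+00, -4.5421e+01, -4.9000e-02,
        2.0000e-02,  0.0000e+00]), 'position': array([0.279, 0.614, 0.176]), 'tool_rot': array([ 0.334,  1.545, -0.336]), 'ft_force': array([-0.515,  0.31 ,  0.231]), 'ft_torque': array([-0.01 ,  0.   , -0.018]), 'finger_gap': np.float64(0.094)}
side [ 0.27901079 -0.78998754  1.04508994] [-2.43279478  0.49079396 -0.16107492] 511.2848238974775
tin_a 0.72 [295. 203.] med [ 0.49  -0.1    0.087] lo [ 0.467 -0.112  0.007] hi [ 0.519 -0.06   0.102] [124. 125. 126.]
tin_a 0.69 [320. 272.] med [ 0.482 -0.293  0.096] lo [ 0.459 -0.307  0.008] hi [ 0.511 -0.255  0.103] [137. 139. 139.]
tin_a 0.67 [234. 161.] med [0.404 0.096 0.079] lo [0.379 0.085 0.005] hi [0.432 0.136 0.102] [67. 32. 88.]
tin_a 0.61 [272. 169.] med [0.487 0.032 0.08 ] lo [0.463 0.02  0.007] hi [0.516 0.071 0.102] [118. 119. 119.]
tin_a 0.61 [312. 154.] med [0.593 0.037 0.0
[... 2327 characters left out ...]
 0.68 [397. 132.] med [ 0.724 -0.326  0.021] lo [ 0.666 -0.371  0.002] hi [ 0.767 -0.271  0.05 ] [134.  71.  61.]
tumbler_a 0.78 [341. 134.] med [ 0.706 -0.17   0.046] lo [ 0.66  -0.2    0.001] hi [ 0.726 -0.138  0.091] [105. 108. 105.]
tumbler_a 0.57 [272. 124.] med [0.728 0.004 0.049] lo [ 0.683 -0.029  0.001] hi [0.748 0.033 0.09 ] [105. 107. 104.]
jigger 0.69 [133. 157.] med [0.6   0.312 0.149] lo [0.543 0.219 0.088] hi [0.669 0.408 0.194] [113.  93.  67.]
jigger 0.66 [280. 266.] med [ 0.373 -0.032  0.07 ] lo [ 0.355 -0.048 -0.002] hi [ 0.392 -0.013  0.074] [123. 122. 125.]
caddy 0.62 [476. 186.] med [ 0.566 -0.508  0.103] lo [ 0.513 -0.568  0.017] hi [ 0.623 -0.456  0.183] [81. 78. 73.]
```

View pics/top0.png

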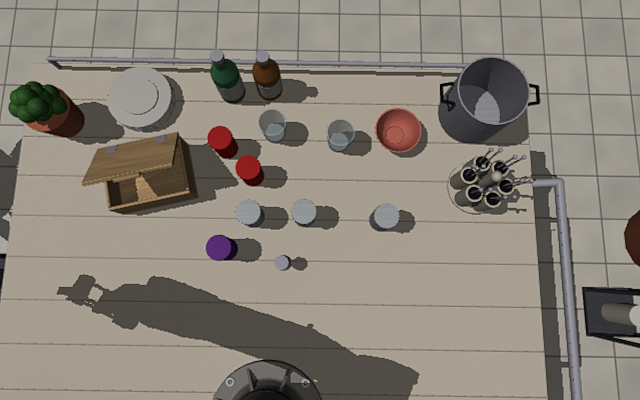

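View pics/side0.png

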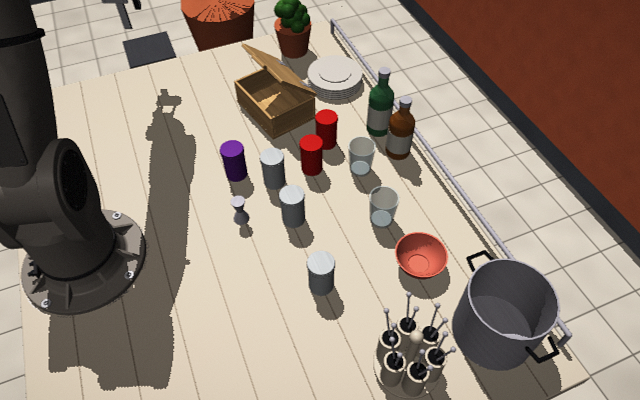

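Run:
```python
from h import *
from scipy.optimize import least_squares
s=manip.observe(); print(Rm(s["tool_rot"]).round(3))
out=[]
for n in("side","top"):
    p=manip.snapshot(n); X=cloud(p)
    if n=="top":
        cv2.imwrite("pics/crop_tins.png",cv2.resize(p["color"][190:290,200:420,::-1],None,fx=3.5,fy=3.5))
    # fit the 3 tins: top-face points -> min enclosing circle-like fit
    for c in [(.487,.047),(.492,-.083),(.484,-.28)]:
        m=(np.hypot(X[...,0]-c[0],X[...,1]-c[1])<.045)&(X[...,2]>.097)&(X[...,2]<.106)
        P=X[m][:,:2].astype(np.float32); (a,r)=cv2.minEnclosingCircle(P); print(n,"tin",np.round(a,4),round(r,4),P.mean(0).round(4))
    rs=manip.regions_of(p,"lid"); P=X[rs[0]["mask"]&(p["depth"]>0)]
    P=P[(P[:,2]>.09)]
    # plane ransac-ish
    best=None;rng=np.random.default_rng(0)
    for i in range(300):
        a,b,c=P[rng.choice(len(P),3,False)]; nn=np.cross(b-a,c-a); 
        if np.linalg.norm(nn)<1e-9: continue
        nn/=np.linalg.norm(nn); k=abs((P-a)@nn)<.003
        if best is None or k.sum()>best.sum(): best=k
    Q=P[best]; c=Q.mean(0); nn=np.linalg.svd(Q-c)[2][2]; nn*=-np.sign(nn[0])
    print(n,"lid n",nn.round(3),"centre",c.round(4),"tilt",np.arctan2(np.hypot(*nn[:2]),nn[2]).round(3),"az",np.arctan2(-nn[1],-nn[0]).round(3),best.mean(), len(P))
    az=np.arctan2(-nn[1],-nn[0]); ex=np.array([np.cos(az),np.sin(az),0]); ey=np.array([-ex[1],ex[0],0])
    print(" extents x",np.percentile(Q@ex,[.5,99.5]).round(4),"y",np.percentile(Q@ey,[.5,99.5]).round(4),"z",np.percentile(Q[:,2],[.5,99.5]).round(4))
    # top extreme: tab
    T=Q[Q[:,2]>np.percentile(Q[:,2],98)]; print(" topmost",T.mean(0).round(4))
```

```text
[[-0.     0.414  0.91 ]
 [-0.     0.91  -0.414]
 [-1.    -0.    -0.   ]]
side tin [0.4908 0.0498] 0.031 [0.4908 0.0486]
side tin [ 0.4948 -0.0827] 0.031 [ 0.4942 -0.0835]
side tin [ 0.4863 -0.2784] 0.0314 [ 0.4866 -0.2789]
side lid n [-0.654 -0.153 -0.741] centre [0.6046 0.3017 0.1495] tilt 2.405 az 0.23 0.8692543411644535 979
 extents x [0.6008 0.7203] y [0.0675 0.2646] z [0.0915 0.1987]
 topmost [0.5484 0.3    0.1982]
top tin [0.4896 0.0498] 0.03 [0.4897 0.0494]
top tin [ 0.4936 -0.0827] 0.0301 [ 0.4938 -0.0824]
top tin [ 0.485  -0.2778] 0.0303 [ 0.4854 -0.2782]
top lid n [-0.658 -0.158 -0.736] centre [0.6032 0.3131 0.1467] tilt 2.398 az 0.236 0.9287356321839081 3045
 extents x [0.6023 0.7194] y [0.0651 0.2624] z [0.0918 0.1977]
 topmost [0.5494 0.2991 0.1973]
```

Reading the pictures:
- **Tins to heft:** silver, in the top picture at (248,213), (303,213) and (386,216).
- **Look-alikes to leave alone:** purple at (222,248), red at (221,142) and (249,170).
- **Lid:** open by about 0.735 rad, box turned by about 0.233 rad, free edge at about (0.55, 0.30, 0.197).

I'll check the close crop, then go for the lid.

View pics/crop_tins.png

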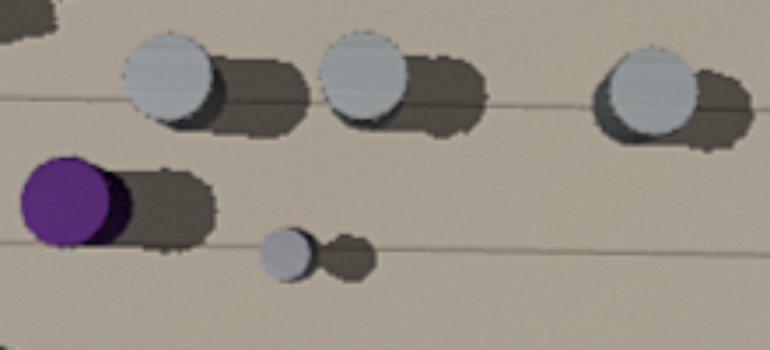

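>>> carry_out([
  [0,[-0.04,0,0],0],
  [0,[-0.08,0,0],0],
  [0,[-0.08,-0.015,0.035],0],
  [0,[-0.08,-0.03,0.07],0],
  [0,[-0.08,-0.045,0.105],0],
])

```text
t: 1.42
position: [0.3569, 0.5293, 0.2572]
tool_rot: [0.335, 1.545, -0.333]
ft_force: [1.2, 0.1, -0.5]
finger_gap: 0.0643
```

The crop shows the three silver tins in a row. The purple one stands apart in front, with the jigger beside it.

>>> carry_out([
  [0,[0,-0.015,0.035],0],
  [0,[0,-0.03,0.07],0],
  [0,[0,-0.045,0.105],0],
  [0,[0,-0.06,0.14],0],
  [0,[0,-0.075,0.175],0],
])

```text
t: 1.83
position: [0.4856, 0.3877, 0.2568]
tool_rot: [0.335, 1.545, -0.334]
ft_force: [0.4, 0.5, 0.7]
finger_gap: 0.0308
```

>>> carry_out([
  [0,[0,-0.015,0.035],0],
  [0,[0,-0.03,0.07],0],
  [0,[0,-0.043,0.108],0],
  [0,[0.02,-0.043,0.108],0],
  [0,[0.04,-0.043,0.108],0],
])

```text
t: 2.25
position: [0.5677, 0.3029, 0.217]
tool_rot: [0.339, 1.542, -0.337]
ft_force: [-1.0, 1.9, -1.4]
finger_gap: 0.0005
```

>>> carry_out([
  [0,[0.012,0,0],0],
  [0,[0.024,0,0],0],
  [0,[0.034,0,0],0],
  [0,[0.042,0,0],0],
  [0,[0.05,0,0],0],
])

```text
t: 2.67
position: [0.5651, 0.3059, 0.1662]
tool_rot: [0.334, 1.545, -0.334]
ft_force: [-0.1, -1.1, 0.5]
finger_gap: 0.0004
```

>>> carry_out([
  [0,[0.01,0,0],0],
  [0,[0.02,0,0],0],
  [0,[0.03,0,0],0],
  [0,[0.04,0,0],0],
  [0,[0.05,0,0],0],
])

```text
t: 3.08
position: [0.5651, 0.3054, 0.1156]
tool_rot: [0.335, 1.545, -0.335]
ft_force: [-0.0, -0.1, 1.8]
finger_gap: 0.0007
```

>>> carry_out([
  [0,[0.007,0,0],0],
  [0,[0.014,0,0],0],
  [0,[0.02,0,0],0],
  [0,[0.025,0,0],0],
  [0,[0.027,0,0],0],
])

```text
t: 3.5
position: [0.5649, 0.3053, 0.0888]
tool_rot: [0.334, 1.545, -0.335]
ft_force: [-0.7, 0.1, 1.5]
finger_gap: 0.0005
```

>>> carry_out([
  [0,[0.001,0,0],0],
  [0,[0.002,0,0],0],
  [0,[0.003,0,0],0],
  [0,[0.003,0,0],0],
  [0,[0.003,0,0],0],
])

```text
t: 3.92
position: [0.5652, 0.3055, 0.0868]
tool_rot: [0.335, 1.545, -0.335]
ft_force: [-0.3, 0.3, -0.0]
finger_gap: 0.0005
```

Run:
```python
from h import *
p=manip.snapshot("top"); X=cloud(p); save(p,"lid1.png")
az=.233; ex=np.array([np.cos(az),np.sin(az),0]); ey=np.array([-ex[1],ex[0],0])
a=X@ex;b=X@ey
m=(a>.57)&(a<.71)&(b>.08)&(b<.25)&(X[...,2]>.05)&(X[...,2]<.13)&(p["depth"]>0)
P=np.c_[a[m],b[m],X[m][:,2]]
k=abs(P[:,2]-np.median(P[:,2]))<.012; P=P[k]
print(len(P),np.linalg.lstsq(np.c_[P[:,:2],np.ones(len(P))],P[:,2],rcond=None)[0],np.median(P[:,2]))
print(manip.observe()["ft_force"])
```

```text
1440 [-0.20457821  0.0020274   0.23833847] 0.11210998137926748
[ 0.41455526 -0.17604039  1.03372858]
```

View pics/lid1.png

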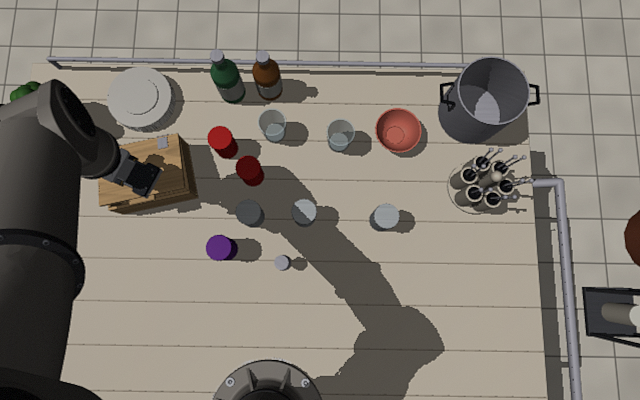

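Run:
```python
from h import *
p=manip.snapshot("side"); q=manip.snapshot("top")
a=cv2.resize(p["color"][40:150,210:350],None,fx=4,fy=4);b=cv2.resize(q["color"][110:230,70:220],None,fx=4,fy=4)
cv2.imwrite("pics/c1.png",a[...,::-1]);cv2.imwrite("pics/c2.png",b[...,::-1])
X=cloud(q)
for v,u in [(145,165),(155,172),(165,180),(175,180),(185,180),(195,180),(200,170),(195,120),(170,105)]: print(u,v,X[v,u].round(3))
```

```text
165 145 [0.65  0.257 0.098]
172 155 [0.623 0.236 0.106]
180 165 [0.598 0.215 0.108]
180 175 [0.572 0.211 0.115]
180 185 [0.547 0.206 0.123]
180 195 [0.531 0.22  0.076]
170 200 [0.523 0.253 0.047]
120 195 [0.521 0.344 0.122]
105 170 [0.53  0.271 0.349]
```

View pics/c1.png

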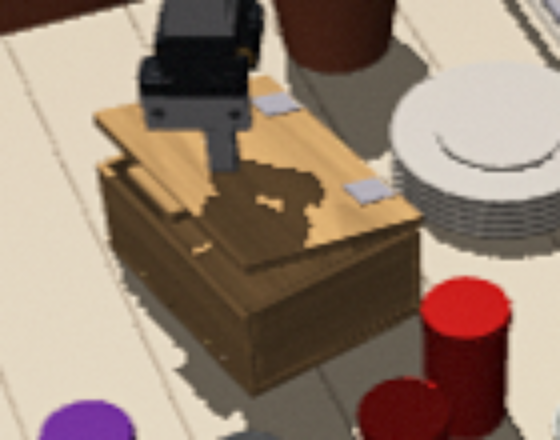

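View pics/c2.png

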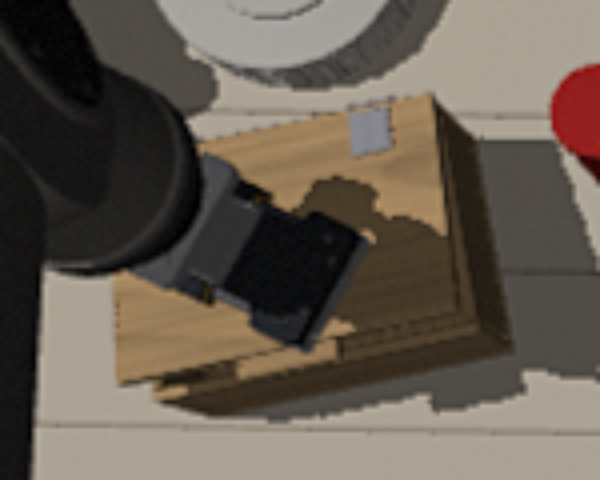

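Run:
```python
from h import *
p=manip.snapshot("side"); X=cloud(p); R_=Rm(p["orientation"])
s=manip.observe(); print(s["position"],s["ft_force"])
for z in (0,.02,.04):
    w=np.array(s["position"])+[0,0,z]; c=(w-p["eye"])@R_; print("proj",z,p["fx"]*c[0]/c[2]+p["cx"],p["fy"]*c[1]/c[2]+p["cy"])
for v in range(70,90,1): print(v,[tuple(X[v,u].round(3)) for u in (261,265,267,269)])
```

```text
[0.56520284 0.30542148 0.08668146] [0.76355284 0.0256851  0.10737909]
proj 0 266.1552700286292 89.77278312419793
proj 0.02 265.5187660835055 84.23981015389609
proj 0.04 264.86813160591834 78.58400392423175
70 [(np.float64(0.537), np.float64(0.226), np.float64(0.223)), (np.float64(0.546), np.float64(0.221), np.float64(0.224)), (np.float64(0.552), np.float64(0.224), np.float64(0.22)), (np.float64(0.555), np.float64(0.216), np.float64(0.224))]
71 [(np.float64(0.539), np.float64(0.233), np.float64(0.214)), (np.float64(0.547), np.float64(0.226), np.float64(0.217)), (np.float64(0.551), np.float64(0.222), np.float64(0.219)), (np.float64(0.557), np.float64(0.223), np.float64(0.216))]
72 [(np.float64(0.537), np.float64(0.227), np.float64(0.216)), (np.float64(0.547), np.float64(0.226), np.float64(0.213)), (np.float64(0.551), np.float64(0.224), np.float64(0.214)), (np.float64(0.556), np.float64(0.22), np.float64(0.215))]
73 [(np.float64(0.554), np.float64(0.295), np.float64(0.157)), (np.float64(0.564), np.float64(0.291), np.float64(0.157)), (np.float64(0.57), np.float64(0.294), np.float64(0.153
[... 3182 characters left out ...]
547), np.float64(0.289), np.float64(0.115)), (np.float64(0.556), np.float64(0.281), np.float64(0.119)), (np.float64(0.563), np.float64(0.283), np.float64(0.115)), (np.float64(0.569), np.float64(0.284), np.float64(0.112))]
88 [(np.float64(0.546), np.float64(0.285), np.float64(0.116)), (np.float64(0.556), np.float64(0.279), np.float64(0.117)), (np.float64(0.562), np.float64(0.281), np.float64(0.114)), (np.float64(0.566), np.float64(0.277), np.float64(0.115))]
89 [(np.float64(0.544), np.float64(0.278), np.float64(0.118)), (np.float64(0.555), np.float64(0.276), np.float64(0.116)), (np.float64(0.56), np.float64(0.277), np.float64(0.114)), (np.float64(0.565), np.float64(0.273), np.float64(0.115))]
```

The lid is about 0.2 rad open. The images put the gripper some 25 mm higher than the reported z. I'll keep pressing gently and go by force and vision.

>>> carry_out([
  [0,[0.004,0,0],0],
  [0,[0.008,0,0],0],
  [0,[0.011,0,0],0],
  [0,[0.014,0,0],0],
  [0,[0.016,0,0],0],
])

```text
t: 4.53
position: [0.5649, 0.3053, 0.0699]
tool_rot: [0.334, 1.545, -0.335]
ft_force: [-1.2, -1.0, 0.3]
finger_gap: 0.0004
```

```bash
cat >> h.py <<'E'
def lidfit():
    p=manip.snapshot("top"); X=cloud(p)
    az=.233; ex=np.array([np.cos(az),np.sin(az),0]); ey=np.array([-ex[1],ex[0],0])
    a=X@ex;b=X@ey
    m=(a>.59)&(a<.71)&(b>.08)&(b<.25)&(X[...,2]>.05)&(X[...,2]<.13)&(p["depth"]>0)
    P=np.c_[a[m],b[m],X[m][:,2]]
    c=None
    for i in range(4):
        c=np.linalg.lstsq(np.c_[P[:,:2],np.ones(len(P))],P[:,2],rcond=None)[0]
        r=P[:,2]-np.c_[P[:,:2],np.ones(len(P))]@c; P=P[abs(r)<max(.004,1.5*r.std())]
    return len(P),c.round(4),np.median(P[:,2])
E
python3 - <<'E'
from h import *
print(lidfit()); s=manip.observe(); print(s["position"],s["ft_force"],s["q"])
E
```

```text
(1584, array([-0.0738, -0.0004,  0.1427]), np.float64(0.09425253954018087))
[0.56477252 0.30523338 0.06967637] [-0.93597772 -0.27111162 -0.22964816] [-0.76155309  0.48869104  0.22050701  1.78428755 -0.13309929  0.88404519
  0.66265877]
```

>>> carry_out([
  [0,[0.003,0,0],0],
  [0,[0.005,0,0],0],
  [0,[0.006,0,0],0],
  [0,[0.007,0,0],0],
  [0,[0.007,0,0],0],
])

```text
t: 5.0
position: [0.5651, 0.3054, 0.0634]
tool_rot: [0.335, 1.545, -0.335]
ft_force: [0.8, -0.3, -0.5]
finger_gap: 0.0009
```

Run:
```python
from h import *
print(lidfit()); s=manip.observe(); print(s["position"],s["ft_force"])
```

```text
(1596, array([-0.0101, -0.0002,  0.097 ]), np.float64(0.0903538177934845))
[0.56516931 0.30534341 0.06350983] [-0.10048448 -0.11319412 -0.02824307]
```

>>> carry_out([
  [0,[0.001,0,0],0],
  [0,[0.0015,0,0],0],
  [0,[0.002,0,0],0],
  [0,[0.002,0,0],0],
  [0,[0.002,0,0],0],
])

```text
t: 5.47
position: [0.5652, 0.3054, 0.0619]
tool_rot: [0.335, 1.545, -0.335]
ft_force: [-1.6, -0.2, 4.8]
finger_gap: 0.0004
```

Run:
```python
from h import *
print(lidfit()); s=manip.observe(); print(s["position"],s["ft_force"])
```

```text
(1619, array([ 0.0034, -0.0003,  0.0874]), np.float64(0.0895214850289685))
[0.56520954 0.30540363 0.06191268] [-2.25497488 -0.75321388  5.72134294]
```

Lid shut (slope about 0, contact force about 5 N). Now lift, open, and travel toward the left tin. I'll check the gripper's true position there, since reported z looks about 27 mm low.

>>> carry_out([
  [0,[-0.02,0,0],0],
  [0,[-0.06,0,0],0],
  [20,[-0.1,0,0],0],
  [100,[-0.1,-0.04,0.006],0],
  [100,[-0.1,-0.08,0.012],0],
])

```text
t: 5.93
position: [0.5438, 0.229, 0.1636]
tool_rot: [0.335, 1.542, -0.33]
ft_force: [0.1, -1.8, -0.3]
finger_gap: 0.0173
```

>>> carry_out([
  [100,[0,-0.04,0.006],0],
  [100,[0,-0.08,0.012],0],
  [100,[0,-0.12,0.018],0],
  [100,[0,-0.16,0.024],0],
  [100,[0,-0.184,0.026],0],
])

```text
t: 6.35
position: [0.4891, 0.0454, 0.1617]
tool_rot: [0.337, 1.544, -0.337]
ft_force: [0.1, -0.1, 0.3]
finger_gap: 0.0506
```

>>> carry_out([
  [100,[0,0,0],0],
  [100,[0,0,0],0],
])

```text
t: 6.52
position: [0.4903, 0.0482, 0.162]
tool_rot: [0.337, 1.544, -0.336]
ft_force: [0.7, 0.3, 0.0]
finger_gap: 0.0639
```

Run:
```python
from h import *
print(lidfit()); s=manip.observe(); print(s["position"],s["ft_force"],s["q"])
for n in("side","top"):
    p=manip.snapshot(n); save(p,n+"2.png")
    np.savez(n+"2.npz",**{k:np.array(v) for k,v in p.items() if v is not None})
    X=cloud(p); R_=Rm(p["orientation"])
    c=(np.array(s["position"])-p["eye"])@R_; print("proj tcp",p["fx"]*c[0]/c[2]+p["cx"],p["fy"]*c[1]/c[2]+p["cy"])
```

```text
(1418, array([0.0048, 0.0063, 0.0852]), np.float64(0.08965760928470634))
[0.49060586 0.04946686 0.16187805] [0.83366246 0.08483372 0.42675483] [-0.54408139  0.14159329  0.3463456   2.03782905 -0.05853671  0.97057138
  0.97545711]
proj tcp 268.63499773148897 138.73399735800936
proj tcp 243.80777896172964 207.78625242629894
```

View pics/side2.png

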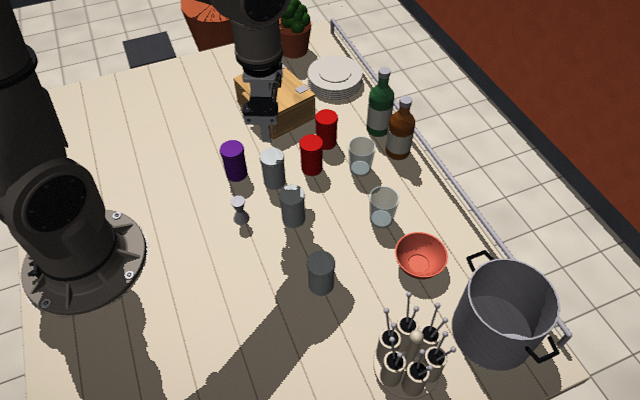

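View pics/top2.png

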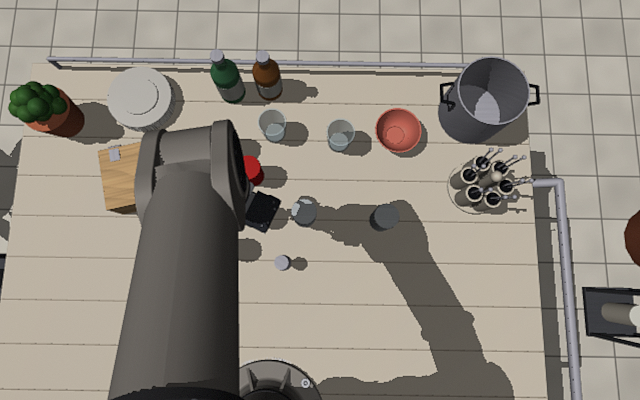

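Run:
```python
from h import *
p=np.load("side2.npz"); 
cv2.imwrite("pics/c3.png",cv2.resize(p["color"][60:200,210:330],None,fx=5,fy=4.2)[...,::-1]) 
X=cloud(p)
m=(X[...,2]>.12)&(X[...,2]<.4)&(abs(X[...,0]-.49)<.09)&(abs(X[...,1]-.05)<.12)
for z0 in np.arange(.13,.34,.01):
    k=m&(X[...,2]>=z0)&(X[...,2]<z0+.01)
    if k.sum(): print(round(z0,2),k.sum(),X[k].min(0).round(3),X[k].max(0).round(3))
```

```text
0.19 3 [0.483 0.009 0.196] [0.485 0.015 0.197]
0.2 24 [0.464 0.002 0.202] [0.484 0.012 0.21 ]
0.21 27 [0.463 0.002 0.211] [0.481 0.012 0.22 ]
0.22 32 [0.464 0.002 0.22 ] [0.484 0.012 0.23 ]
0.23 22 [ 0.463 -0.001  0.23 ] [0.48  0.009 0.239]
0.24 32 [0.463 0.003 0.24 ] [0.482 0.012 0.25 ]
0.25 13 [0.465 0.001 0.25 ] [0.478 0.013 0.256]
0.28 19 [ 0.428 -0.036  0.287] [0.55  0.103 0.29 ]
0.29 136 [ 0.427 -0.039  0.29 ] [0.551 0.102 0.3  ]
0.3 190 [ 0.427 -0.041  0.3  ] [0.551 0.106 0.31 ]
0.31 144 [ 0.424 -0.045  0.31 ] [0.553 0.104 0.32 ]
0.32 287 [ 0.425 -0.046  0.32 ] [0.555 0.108 0.33 ]
0.33 419 [ 0.426 -0.043  0.33 ] [0.554 0.11  0.34 ]
```

View pics/c3.png

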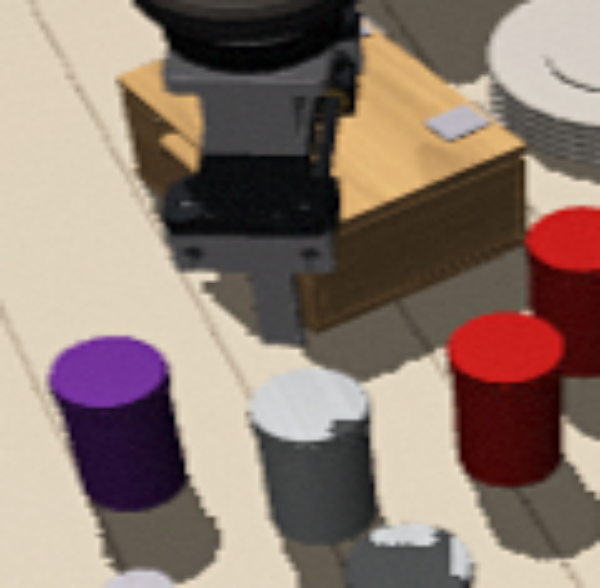

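Tip bottom is at z≈0.19 in the cloud and the gripper body's underside at 0.288, against a reported z of 0.162. So the true TCP is about 28 mm above the reported one, while x and y agree. Now I'll descend on the left tin to a true TCP height of about 0.04.

>>> carry_out([
  [100,[0.02,0,0],0],
  [100,[0.05,0,0],0],
  [100,[0.08,0,0],0],
  [100,[0.1,0,0],0],
  [100,[0.115,0,0],0],
])

```text
t: 7.08
position: [0.4896, 0.0503, 0.0444]
tool_rot: [0.332, 1.547, -0.334]
ft_force: [0.5, 0.1, 0.1]
finger_gap: 0.0943
```

>>> carry_out([
  [100,[0.012,0,0],0],
  [100,[0.024,0,0],0],
  [100,[0.034,0,0],0],
  [100,[0.034,0,0],0],
  [60,[0.034,0,0],0],
])

```text
t: 7.5
position: [0.4902, 0.0497, 0.0122]
tool_rot: [0.334, 1.546, -0.335]
ft_force: [-0.4, -0.1, 0.5]
finger_gap: 0.0906
```

Run:
```python
from h import *
p=manip.snapshot("side"); cv2.imwrite("pics/c4.png",cv2.resize(p["color"][60:240,200:340],None,fx=4,fy=3.3)[...,::-1]) 
print(manip.observe()["ft_force"])
```

```text
[-0.15455781 -0.01473873 -0.00459463]
```

View pics/c4.png

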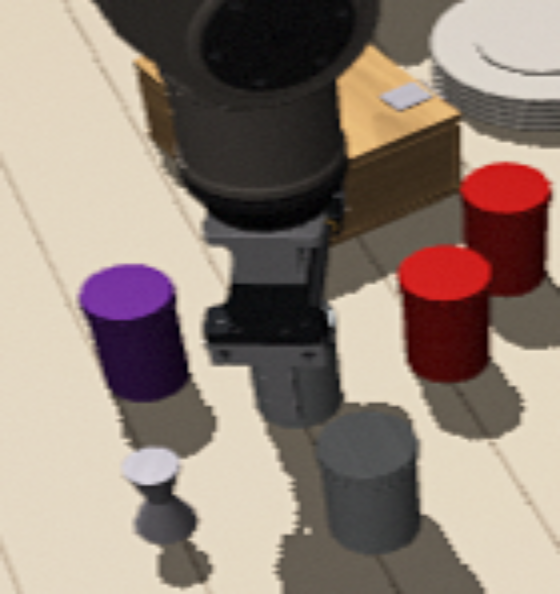

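The fingers straddle the left silver tin, lid shut behind. Closing.

>>> carry_out([
  [0,[0,0,0],0],
  [0,[0,0,0],0],
  [0,[0,0,0],0],
  [0,[0,0,0],0],
  [0,[0,0,0],0],
])

```text
t: 7.97
position: [0.4908, 0.0496, 0.013]
tool_rot: [0.335, 1.544, -0.334]
ft_force: [0.3, 0.2, 4.0]
finger_gap: 0.0595
```

>>> carry_out([
  [0,[0,0,0],0],
  [0,[0,0,0],0],
  [0,[0,0,0],0],
])

```text
t: 8.22
position: [0.4909, 0.0496, 0.0129]
tool_rot: [0.335, 1.544, -0.334]
ft_force: [-0.3, 0.9, 5.9]
finger_gap: 0.0597
```

Run:
```python
from h import *
for i in range(3):
    manip.snapshot("side"); s=manip.observe(); print(s["ft_force"].round(2),s["finger_gap"])
```

```text
[0.49 1.73 6.14] 0.0592213539959265
[1.31 0.62 6.32] 0.05972465852775836
[0.4  1.07 6.54] 0.05986262505771509
```

>>> carry_out([
  [0,[-0.008,0,0],0],
  [0,[-0.018,0,0],0],
  [0,[-0.03,0,0],0],
  [0,[-0.04,0,0],0],
  [0,[-0.045,0,0],0],
])

```text
t: 8.78
position: [0.4909, 0.0494, 0.0593]
tool_rot: [0.335, 1.543, -0.334]
ft_force: [0.3, 0.8, -3.7]
finger_gap: 0.0594
```

>>> carry_out([
  [0,[0,0,0],0],
  [0,[0,0,0],0],
  [0,[0,0,0],0],
  [0,[0,0,0],0],
])

```text
t: 9.12
position: [0.49, 0.0493, 0.0571]
tool_rot: [0.334, 1.546, -0.335]
ft_force: [0.3, -0.5, -2.4]
finger_gap: 0.0596
```

Run:
```python
from h import *
f=[]
for i in range(10):
    p=manip.snapshot("side"); s=manip.observe(); f.append(s["ft_force"])
print(np.mean(f,0),np.std(f,0),s["finger_gap"],s["position"])
cv2.imwrite("pics/c5.png",cv2.resize(p["color"][60:240,200:340],None,fx=4,fy=3.3)[...,::-1])
```

```text
[ 0.36645842  0.27320314 -2.33641193] [0.39355998 0.38452001 0.45242365] 0.05960094121110449 [0.49042727 0.04934805 0.05754994]
```

View pics/c5.png

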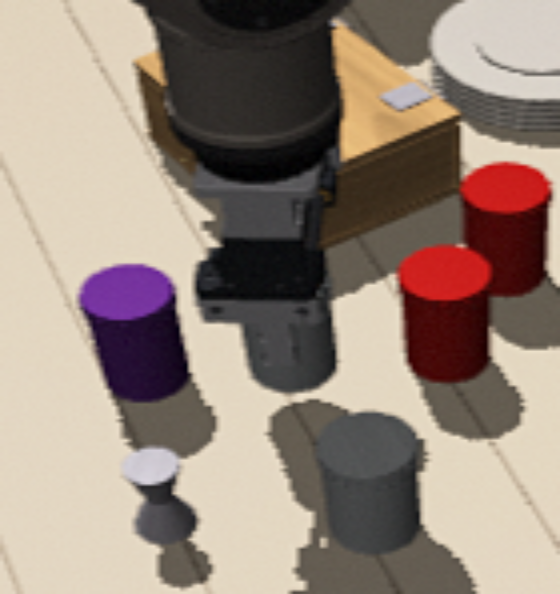

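Left tin lifted about 4.5 cm upright and measures about 2.35 N (0.24 kg), so it isn't the full one. Setting it back.

>>> carry_out([
  [0,[0.012,0,0],0],
  [0,[0.024,0,0],0],
  [0,[0.033,0,0],0],
  [0,[0.039,0,0],0],
  [0,[0.042,0,0],0],
])

```text
t: 10.03
position: [0.49, 0.0492, 0.0148]
tool_rot: [0.334, 1.546, -0.335]
ft_force: [0.4, 0.2, -2.0]
finger_gap: 0.0595
```

>>> carry_out([
  [0,[0.0015,0,0],0],
  [0,[0.0025,0,0],0],
  [0,[0.003,0,0],0],
  [0,[0.003,0,0],0],
])

```text
t: 10.37
position: [0.4907, 0.0493, 0.013]
tool_rot: [0.335, 1.544, -0.335]
ft_force: [-1.4, -0.4, 0.9]
finger_gap: 0.0596
```

>>> carry_out([
  [70,[0,0,0],0],
  [100,[0,0,0],0],
  [100,[0,0,0],0],
  [100,[0,0,0],0],
  [100,[0,0,0],0],
])

```text
t: 10.78
position: [0.4905, 0.0494, 0.0126]
tool_rot: [0.335, 1.545, -0.335]
ft_force: [-0.9, -0.2, -0.9]
finger_gap: 0.0892
```

>>> carry_out([
  [100,[-0.02,0,0],0],
  [100,[-0.05,0,0],0],
  [100,[-0.08,0,0],0],
  [100,[-0.11,0,0],0],
  [100,[-0.14,0,0],0],
])

```text
t: 11.2
position: [0.4901, 0.0491, 0.1541]
tool_rot: [0.335, 1.545, -0.335]
ft_force: [0.4, 0.6, 0.4]
finger_gap: 0.0938
```

>>> carry_out([
  [100,[0,-0.03,0.015],0],
  [100,[0,-0.06,0.03],0],
  [100,[0,-0.09,0.045],0],
  [100,[0,-0.119,0.0585],0],
  [100,[0,-0.119,0.0585],0],
])

```text
t: 11.62
position: [0.4939, -0.0891, 0.153]
tool_rot: [0.338, 1.543, -0.34]
ft_force: [-0.3, -1.2, -0.7]
finger_gap: 0.0938
```

Run:
```python
from h import *
print(lidfit()); s=manip.observe(); print(s["position"],s["ft_force"])
p=manip.snapshot("top"); X=cloud(p); q=manip.snapshot("side"); Y=cloud(q)
for c in [(.4903,.0498),(.494,-.083),(.4855,-.278)]:
  for X_ in (X,Y):
    m=(np.hypot(X_[...,0]-c[0],X_[...,1]-c[1])<.045)&(X_[...,2]>.097)&(X_[...,2]<.106)
    P=X_[m][:,:2].astype(np.float32)
    if len(P)>20: print(c,len(P),cv2.minEnclosingCircle(P))
cv2.imwrite("pics/c6.png",cv2.resize(q["color"][90:300,190:370],None,fx=3.5,fy=2.8)[...,::-1])
```

```text
(3267, array([ 0.0033, -0.0007,  0.0875]), np.float64(0.08953840833469595))
[ 0.49407331 -0.0863055   0.15275206] [ 0.30657422  0.3935865  -0.34494168]
(0.4903, 0.0498) 119 ((0.491346150636673, 0.06349878758192062), 0.024207711219787598)
(0.4903, 0.0498) 69 ((0.48337405920028687, 0.053601477295160294), 0.02890143357217312)
(0.494, -0.083) 338 ((0.4942683279514313, -0.08307641744613647), 0.030925771221518517)
(0.4855, -0.278) 441 ((0.4857942461967468, -0.2777765095233917), 0.030504940077662468)
(0.4855, -0.278) 519 ((0.4865063428878784, -0.2779114246368408), 0.03057044930756092)
```

View pics/c6.png

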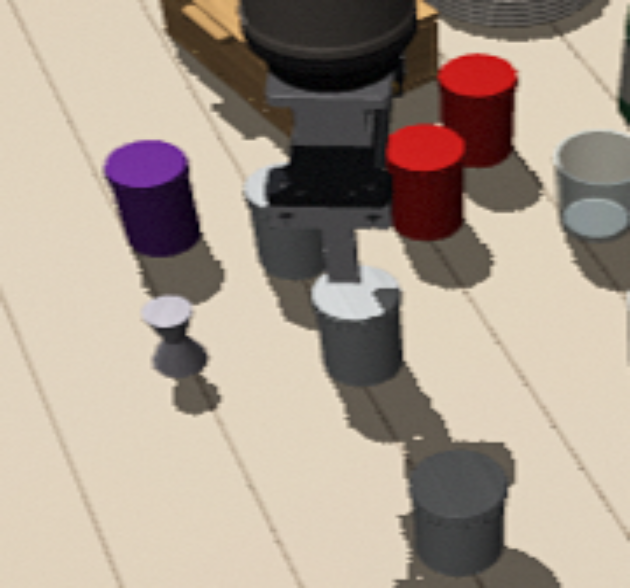

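The left tin stands in place and the lid is still shut. Descending on the middle tin.

>>> carry_out([
  [100,[0.02,0,0],0],
  [100,[0.05,0,0],0],
  [100,[0.08,0,0],0],
  [100,[0.1,0,0],0],
  [100,[0.115,0,0],0],
])

```text
t: 12.18
position: [0.4935, -0.0816, 0.0356]
tool_rot: [0.333, 1.547, -0.333]
ft_force: [0.3, 1.4, 1.0]
finger_gap: 0.0938
```

>>> carry_out([
  [100,[0.012,0,0],0],
  [100,[0.022,0,0],0],
  [100,[0.025,0,0],0],
  [60,[0.025,0,0],0],
  [0,[0.025,0,0],0],
])

```text
t: 12.6
position: [0.4947, -0.0829, 0.013]
tool_rot: [0.335, 1.545, -0.334]
ft_force: [-0.2, 0.4, 0.8]
finger_gap: 0.0836
```

>>> carry_out([
  [0,[0,0,0],0],
  [0,[0,0,0],0],
  [0,[0,0,0],0],
  [0,[0,0,0],0],
  [0,[0,0,0],0],
])

```text
t: 13.02
position: [0.4949, -0.083, 0.013]
tool_rot: [0.335, 1.544, -0.334]
ft_force: [0.5, 2.0, 5.7]
finger_gap: 0.0596
```

>>> carry_out([
  [0,[0,0,0],0],
  [0,[0,0,0],0],
  [0,[0,0,0],0],
])

```text
t: 13.27
position: [0.495, -0.083, 0.013]
tool_rot: [0.335, 1.544, -0.334]
ft_force: [-0.1, 1.8, 5.9]
finger_gap: 0.0593
```

>>> carry_out([
  [0,[-0.008,0,0],0],
  [0,[-0.018,0,0],0],
  [0,[-0.03,0,0],0],
  [0,[-0.04,0,0],0],
  [0,[-0.045,0,0],0],
])

```text
t: 13.68
position: [0.4949, -0.0833, 0.0593]
tool_rot: [0.335, 1.543, -0.335]
ft_force: [0.0, 0.5, -4.2]
finger_gap: 0.0595
```

>>> carry_out([
  [0,[0,0,0],0],
  [0,[0,0,0],0],
  [0,[0,0,0],0],
  [0,[0,0,0],0],
])

```text
t: 14.02
position: [0.494, -0.0832, 0.0571]
tool_rot: [0.335, 1.546, -0.335]
ft_force: [-0.1, -0.7, -3.3]
finger_gap: 0.0599
```

Run:
```python
from h import *
f=[]
for i in range(10):
    p=manip.snapshot("side"); s=manip.observe(); f.append(s["ft_force"])
print(np.mean(f,0),np.std(f,0),s["finger_gap"],s["position"])
cv2.imwrite("pics/c7.png",cv2.resize(p["color"][90:300,190:370],None,fx=3.5,fy=2.8)[...,::-1])
```

```text
[-0.14758989 -0.06886941 -4.06108462] [0.41489048 0.50372168 0.66081291] 0.059709607024437075 [ 0.49436906 -0.08319119  0.05754004]
```

View pics/c7.png

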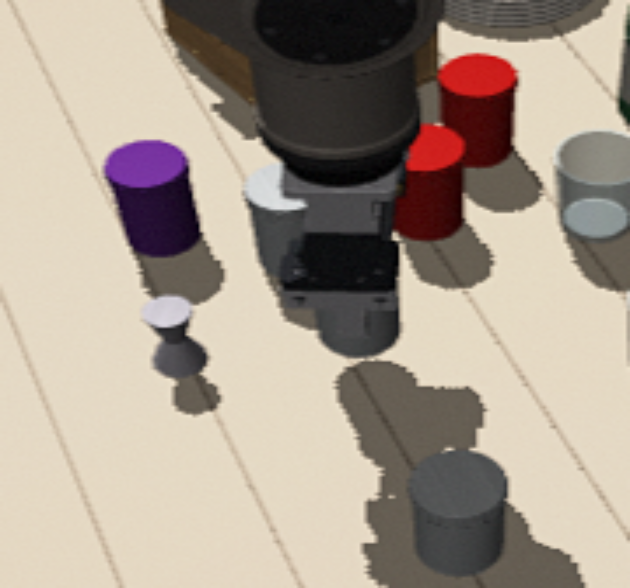

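The middle tin is lifted and upright, at about 4.06 N (0.41 kg), so it is probably the full one. I'll set it down and then heft the right one.

>>> carry_out([
  [0,[0.012,0,0],0],
  [0,[0.024,0,0],0],
  [0,[0.033,0,0],0],
  [0,[0.039,0,0],0],
  [0,[0.042,0,0],0],
])

```text
t: 14.93
position: [0.494, -0.0832, 0.0148]
tool_rot: [0.335, 1.546, -0.335]
ft_force: [-0.1, -0.6, -3.6]
finger_gap: 0.0595
```

>>> carry_out([
  [0,[0.0015,0,0],0],
  [0,[0.0025,0,0],0],
  [0,[0.003,0,0],0],
  [0,[0.003,0,0],0],
])

```text
t: 15.27
position: [0.4947, -0.0833, 0.013]
tool_rot: [0.335, 1.544, -0.335]
ft_force: [-1.9, -0.7, 1.4]
finger_gap: 0.0591
```

>>> carry_out([
  [70,[0,0,0],0],
  [100,[0,0,0],0],
  [100,[0,0,0],0],
  [100,[0,0,0],0],
  [100,[0,0,0],0],
])

```text
t: 15.68
position: [0.4945, -0.0832, 0.0127]
tool_rot: [0.335, 1.545, -0.335]
ft_force: [-0.0, 0.4, -0.0]
finger_gap: 0.0892
```

>>> carry_out([
  [100,[-0.02,0,0],0],
  [100,[-0.05,0,0],0],
  [100,[-0.08,0,0],0],
  [100,[-0.11,0,0],0],
  [100,[-0.14,0,0],0],
])

```text
t: 16.1
position: [0.4941, -0.0834, 0.154]
tool_rot: [0.335, 1.545, -0.335]
ft_force: [-0.3, 0.5, -0.8]
finger_gap: 0.094
```

>>> carry_out([
  [100,[0,-0.036,0.0146],0],
  [100,[0,-0.072,0.0292],0],
  [100,[0,-0.108,0.0438],0],
  [100,[0,-0.144,0.0584],0],
  [100,[0,-0.18,0.073],0],
])

```text
t: 16.52
position: [0.486, -0.279, 0.1528]
tool_rot: [0.334, 1.544, -0.334]
ft_force: [0.7, 0.1, -0.6]
finger_gap: 0.0941
```

>>> carry_out([
  [100,[0,0,0],0],
  [100,[0,0,0],0],
])

```text
t: 16.68
position: [0.4854, -0.2796, 0.1524]
tool_rot: [0.337, 1.545, -0.339]
ft_force: [0.3, 0.5, -0.3]
finger_gap: 0.0939
```

Run:
```python
from h import *
p=manip.snapshot("top"); q=manip.snapshot("side"); 
for im in (p,q):
  X_=cloud(im)
  for c in [(.4903,.0498),(.494,-.083),(.4855,-.278)]:
    m=(np.hypot(X_[...,0]-c[0],X_[...,1]-c[1])<.045)&(X_[...,2]>.097)&(X_[...,2]<.106)
    P=X_[m][:,:2].astype(np.float32)
    if len(P)>20: print(c,len(P),cv2.minEnclosingCircle(P))
s=manip.observe(); print(s["position"],s["ft_force"])
cv2.imwrite("pics/c8.png",cv2.resize(q["color"][90:320,190:390],None,fx=3,fy=2.6)[...,::-1])
```

```text
(0.4903, 0.0498) 425 ((0.48974379897117615, 0.04898642376065254), 0.030192578211426735)
(0.494, -0.083) 438 ((0.49215269088745117, -0.08323420584201813), 0.030381688848137856)
(0.4855, -0.278) 22 ((0.49304264783859253, -0.25304433703422546), 0.011116188950836658)
(0.4903, 0.0498) 307 ((0.4913104772567749, 0.04865901172161102), 0.03077443316578865)
(0.494, -0.083) 326 ((0.49320000410079956, -0.0824006050825119), 0.030568314716219902)
(0.4855, -0.278) 369 ((0.4871203303337097, -0.27846062183380127), 0.03061758354306221)
[ 0.48629196 -0.27670613  0.15237782] [-0.49045413  0.0482826   0.50094118]
```

View pics/c8.png

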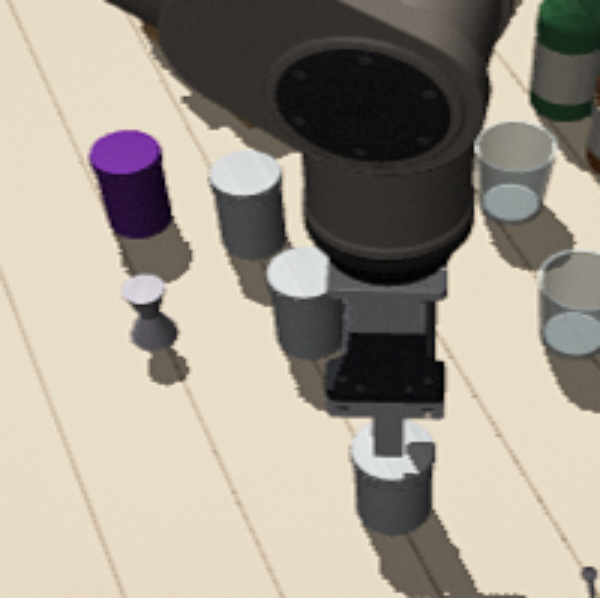

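Both hefted tins are back within 1–2 mm of their places. Descending on the right tin.

>>> carry_out([
  [100,[0.02,0,0],0],
  [100,[0.05,0,0],0],
  [100,[0.08,0,0],0],
  [100,[0.1,0,0],0],
  [100,[0.115,0,0],0],
])

```text
t: 17.2
position: [0.486, -0.275, 0.0356]
tool_rot: [0.334, 1.547, -0.332]
ft_force: [0.2, -0.0, 0.0]
finger_gap: 0.0941
```

>>> carry_out([
  [100,[0.012,0,0],0],
  [100,[0.022,0,0],0],
  [100,[0.025,0,0],0],
  [60,[0.025,0,0],0],
  [0,[0.025,0,0],0],
])

```text
t: 17.62
position: [0.4867, -0.2773, 0.0132]
tool_rot: [0.335, 1.544, -0.335]
ft_force: [-0.2, -0.2, 0.2]
finger_gap: 0.0837
```

>>> carry_out([
  [0,[0,0,0],0],
  [0,[0,0,0],0],
  [0,[0,0,0],0],
  [0,[0,0,0],0],
  [0,[0,0,0],0],
])

```text
t: 18.03
position: [0.4867, -0.2773, 0.013]
tool_rot: [0.335, 1.544, -0.335]
ft_force: [0.8, 1.0, 5.5]
finger_gap: 0.0593
```

>>> carry_out([
  [0,[0,0,0],0],
  [0,[0,0,0],0],
  [0,[0,0,0],0],
])

```text
t: 18.28
position: [0.4868, -0.2774, 0.013]
tool_rot: [0.335, 1.544, -0.335]
ft_force: [-0.1, 0.6, 7.0]
finger_gap: 0.0594
```

>>> carry_out([
  [0,[-0.008,0,0],0],
  [0,[-0.018,0,0],0],
  [0,[-0.03,0,0],0],
  [0,[-0.04,0,0],0],
  [0,[-0.045,0,0],0],
])

```text
t: 18.7
position: [0.487, -0.2777, 0.0597]
tool_rot: [0.335, 1.543, -0.335]
ft_force: [0.3, 0.5, -0.9]
finger_gap: 0.0594
```

>>> carry_out([
  [0,[0,0,0],0],
  [0,[0,0,0],0],
  [0,[0,0,0],0],
  [0,[0,0,0],0],
])

```text
t: 19.03
position: [0.486, -0.2771, 0.0571]
tool_rot: [0.335, 1.546, -0.335]
ft_force: [0.3, -0.0, -2.1]
finger_gap: 0.0597
```

Run:
```python
from h import *
f=[]
for i in range(10):
    p=manip.snapshot("side"); s=manip.observe(); f.append(s["ft_force"])
print(np.mean(f,0),np.std(f,0),s["finger_gap"],s["position"])
cv2.imwrite("pics/c9.png",cv2.resize(p["color"][90:320,190:390],None,fx=3,fy=2.6)[...,::-1])
```

```text
[-0.24550867 -0.11825937 -1.4613896 ] [0.22121191 0.33758753 0.36853982] 0.059519677873199325 [ 0.48629139 -0.27727691  0.0575499 ]
```

View pics/c9.png

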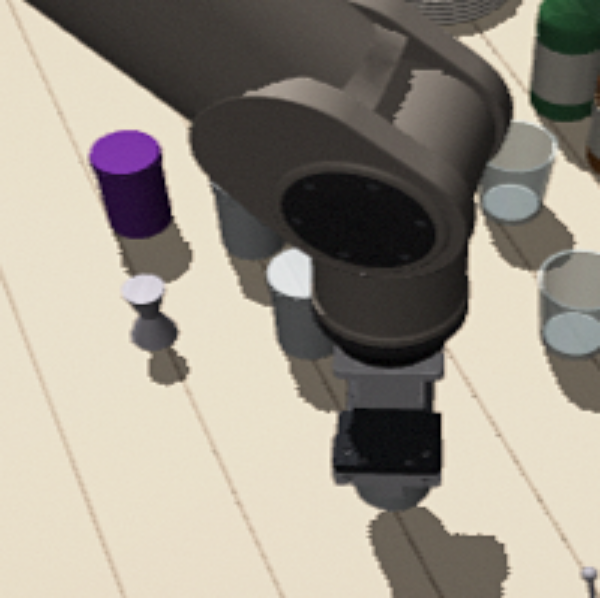

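The right tin is lifted and weighs about 1.46 N (0.15 kg), so the middle tin (4.06 N) is the full one. I'll set this one down and return.

>>> carry_out([
  [0,[0.012,0,0],0],
  [0,[0.024,0,0],0],
  [0,[0.033,0,0],0],
  [0,[0.039,0,0],0],
  [0,[0.042,0,0],0],
])

```text
t: 19.95
position: [0.4855, -0.277, 0.014]
tool_rot: [0.335, 1.547, -0.335]
ft_force: [0.6, 0.1, -0.8]
finger_gap: 0.0594
```

>>> carry_out([
  [0,[0.0015,0,0],0],
  [0,[0.0025,0,0],0],
  [0,[0.003,0,0],0],
  [0,[0.003,0,0],0],
])

```text
t: 20.28
position: [0.4866, -0.2775, 0.0131]
tool_rot: [0.335, 1.544, -0.335]
ft_force: [-1.3, -0.0, 0.6]
finger_gap: 0.0594
```

>>> carry_out([
  [70,[0,0,0],0],
  [100,[0,0,0],0],
  [100,[0,0,0],0],
  [100,[0,0,0],0],
  [100,[0,0,0],0],
])

```text
t: 20.7
position: [0.4864, -0.2773, 0.0126]
tool_rot: [0.335, 1.545, -0.335]
ft_force: [0.8, 0.6, 0.4]
finger_gap: 0.0893
```

>>> carry_out([
  [100,[-0.02,0,0],0],
  [100,[-0.05,0,0],0],
  [100,[-0.08,0,0],0],
  [100,[-0.11,0,0],0],
  [100,[-0.14,0,0],0],
])

```text
t: 21.12
position: [0.486, -0.2773, 0.154]
tool_rot: [0.335, 1.545, -0.335]
ft_force: [1.2, 1.4, 1.5]
finger_gap: 0.0942
```

>>> carry_out([
  [100,[0,0.036,-0.0146],0],
  [100,[0,0.072,-0.0292],0],
  [100,[0,0.108,-0.0438],0],
  [100,[0,0.144,-0.0584],0],
  [100,[0,0.18,-0.073],0],
])

```text
t: 21.53
position: [0.4941, -0.0814, 0.1528]
tool_rot: [0.335, 1.544, -0.335]
ft_force: [1.6, 0.2, -0.3]
finger_gap: 0.0937
```

>>> carry_out([
  [100,[0,0,0],0],
  [100,[0,0,0],0],
  [100,[0,0,0],0],
])

```text
t: 21.78
position: [0.4944, -0.0834, 0.1527]
tool_rot: [0.334, 1.545, -0.335]
ft_force: [0.2, -0.5, 0.3]
finger_gap: 0.094
```

Run:
```python
from h import *
print(lidfit())
p=manip.snapshot("top"); q=manip.snapshot("side"); 
for im in (p,q):
  X_=cloud(im)
  for c in [(.4903,.0498),(.494,-.083),(.4855,-.278)]:
    m=(np.hypot(X_[...,0]-c[0],X_[...,1]-c[1])<.045)&(X_[...,2]>.097)&(X_[...,2]<.106)
    P=X_[m][:,:2].astype(np.float32)
    if len(P)>20: print(c,len(P),cv2.minEnclosingCircle(P))
s=manip.observe(); print(s["position"],s["ft_force"])
```

```text
(3265, array([ 0.0025, -0.0009,  0.0881]), np.float64(0.08953827187914176))
(0.4903, 0.0498) 80 ((0.4913789629936218, 0.06720816344022751), 0.02391328103840351)
(0.4855, -0.278) 439 ((0.4851525127887726, -0.2778838276863098), 0.030827661976218224)
(0.4903, 0.0498) 78 ((0.4836386442184448, 0.05402737483382225), 0.027910614386200905)
(0.494, -0.083) 343 ((0.49422702193260193, -0.08473818749189377), 0.03103123977780342)
(0.4855, -0.278) 520 ((0.48535844683647156, -0.27764225006103516), 0.0314505435526371)
[ 0.49426315 -0.08448174  0.15256949] [-0.61081303  0.10830591  0.80021496]
```

>>> carry_out([
  [100,[0.02,0,0],0],
  [100,[0.05,0,0],0],
  [100,[0.08,0,0],0],
  [100,[0.1,0,0],0],
  [100,[0.115,0,0],0],
])

```text
t: 22.35
position: [0.4933, -0.0844, 0.0356]
tool_rot: [0.336, 1.546, -0.337]
ft_force: [0.0, -0.5, -0.1]
finger_gap: 0.0937
```

>>> carry_out([
  [100,[0.012,0,0],0],
  [100,[0.022,0,0],0],
  [100,[0.025,0,0],0],
  [60,[0.025,0,0],0],
  [0,[0.025,0,0],0],
])

```text
t: 22.77
position: [0.4946, -0.0836, 0.013]
tool_rot: [0.335, 1.544, -0.335]
ft_force: [0.3, 0.3, 0.2]
finger_gap: 0.0839
```

>>> carry_out([
  [0,[0,0,0],0],
  [0,[0,0,0],0],
  [0,[0,0,0],0],
  [0,[0,0,0],0],
  [0,[0,0,0],0],
])

```text
t: 23.18
position: [0.4949, -0.083, 0.013]
tool_rot: [0.335, 1.544, -0.334]
ft_force: [0.8, 1.4, 5.1]
finger_gap: 0.0594
```

>>> carry_out([
  [0,[0,0,0],0],
  [0,[0,0,0],0],
  [0,[0,0,0],0],
])

```text
t: 23.43
position: [0.495, -0.083, 0.013]
tool_rot: [0.335, 1.544, -0.334]
ft_force: [0.2, 0.7, 6.9]
finger_gap: 0.0594
```

>>> carry_out([
  [0,[-0.008,0,0],0],
  [0,[-0.02,0,0],0],
  [0,[-0.035,0,0],0],
  [0,[-0.05,0,0],0],
  [0,[-0.065,0,0],0],
])

```text
t: 23.85
position: [0.4937, -0.0834, 0.0784]
tool_rot: [0.335, 1.546, -0.335]
ft_force: [0.4, 0.4, -3.4]
finger_gap: 0.0596
```

>>> carry_out([
  [0,[-0.015,0,0],0],
  [0,[-0.03,0,0],0],
  [0,[-0.045,0,0],0],
  [0,[-0.06,0,0],0],
  [0,[-0.075,0,0],0],
])

```text
t: 24.27
position: [0.4937, -0.0834, 0.1535]
tool_rot: [0.335, 1.545, -0.335]
ft_force: [0.2, 1.0, -3.8]
finger_gap: 0.0597
```

>>> carry_out([
  [0,[-0.015,0,0],0],
  [0,[-0.03,0,0],0],
  [0,[-0.04,0,0],0],
  [0,[-0.046,0,0],0],
  [0,[-0.048,0,0],0],
])

```text
t: 24.68
position: [0.4945, -0.0832, 0.2013]
tool_rot: [0.335, 1.544, -0.334]
ft_force: [0.2, 0.1, -3.4]
finger_gap: 0.0593
```

>>> carry_out([
  [0,[0,0,0],0],
  [0,[0,0,0],0],
  [0,[0,0,0],0],
  [0,[0,0,0],0],
  [0,[0,0,0],0],
])

```text
t: 25.1
position: [0.4941, -0.0832, 0.2001]
tool_rot: [0.335, 1.546, -0.335]
ft_force: [-0.4, 0.2, -4.6]
finger_gap: 0.0596
```

Run:
```python
from h import *
print(lidfit())
f=[]
for i in range(8):
    q=manip.snapshot("side"); s=manip.observe(); f.append(s["ft_force"])
p=manip.snapshot("top"); save(q,"side9.png"); save(p,"top9.png")
print(np.mean(f,0),s["finger_gap"],s["position"],np.abs(s["dq"]).max())
for im in (p,q):
  X_=cloud(im)
  for c in [(.4903,.0498),(.4855,-.278)]:
    m=(np.hypot(X_[...,0]-c[0],X_[...,1]-c[1])<.045)&(X_[...,2]>.097)&(X_[...,2]<.106)
    P=X_[m][:,:2].astype(np.float32)
    if len(P)>20: print(c,len(P),cv2.minEnclosingCircle(P))
X=cloud(q); m=(np.hypot(X[...,0]-.494,X[...,1]+.083)<.035)&(X[...,2]>.11)&(X[...,2]<.3); print("tin lowest z",np.percentile(X[m][:,2],[0,2,10]))
for n in ("bowl","tumbler_a","jigger"):
  for r in manip.regions_of(p,n)[:2]: print(n,round(r["confidence"],2),np.round(np.median(cloud(p)[r["mask"]],0),3))
```

```text
(3273, array([0.0035, 0.    , 0.0873]), np.float64(0.08957449076197066))
[ 0.10833956 -0.18360091 -3.81365311] 0.05966315013401929 [ 0.49442095 -0.08316197  0.2005859 ] 0.0013424848391699613
(0.4855, -0.278) 437 ((0.4845677614212036, -0.2781590521335602), 0.030244117602705956)
(0.4903, 0.0498) 159 ((0.48233234882354736, 0.047168612480163574), 0.02824854664504528)
(0.4855, -0.278) 516 ((0.4858953058719635, -0.2782442271709442), 0.031002189964056015)
tin lowest z [0.18575314 0.18907442 0.19461099]
bowl 0.66 [ 0.724 -0.325  0.02 ]
bowl 0.49 [0.582 0.307 0.09 ]
tumbler_a 0.21 [ 0.372 -0.03  -0.001]
```

View pics/side9.png

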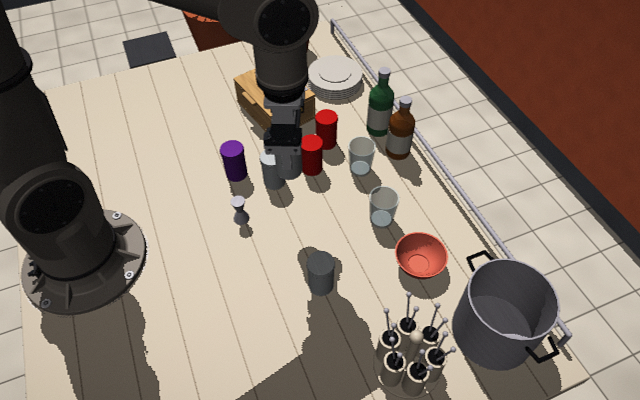

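The middle tin is held near (290,165) in the picture, its underside about 18 cm up, at 3.8 N and still. The left tin at (272,170) and the right one at (320,272) stand in place, the lid is shut, and the bowl, glasses and jigger haven't moved. Handing in.

```bash
python3 -c "
from h import *
print(manip.close_job())"
```

```text
the job is handed in; nothing more can be done
None
```

I lowered the lid until it was shut, then hefted the three silver tins from left to right, lifting each about 4.5 cm straight up. I handed the job in at about 26 s of the 72 s, holding the middle tin, which is the full one; hand-in gives no verdict.

| Tin | Measured weight | Approx. mass |
|---|---|---|
| Left | 2.35 N | 0.24 kg |
| Middle | 4.06 N | 0.41 kg |
| Right | 1.46 N | 0.15 kg |

**Last checks:**
- **Held tin:** its underside is about 18 cm above the trolley. It pulls about 3.8 N on the wrist, and the arm is still.
- **Lid:** it lies flat, within about 0.005 rad of shut.
- **Right tin:** within 1–2 mm of its place.
- **Left tin:** it was measured within about 1 mm of its place after I set it down. In the last pictures it is partly hidden, but it stands there.
- **Bystanders:** the bowl measured unmoved. The network missed the glasses and jigger in the last top picture, so for those I relied on the side picture, where they look unmoved and upright.

**What disagreed:** the reported TCP height read about 28 mm lower than the fingertips seen in the images. I corrected for it on the lid and on every grasp.

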